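# Change the dishwasher over from hot to cold feed

### The arm

A 6-joint arm with a two-finger parallel gripper is mounted at the origin on the work surface. World frame = base frame: x ahead of the robot, y to its left, z up, the work surface at z = 0. Lengths are in m, angles in rad, forces in N, time in s.
With the tool pointing down it reaches from about 0.35 to 0.775 m from the base axis. Payload 7.3 kg.
Tool frame: the origin (TCP) lies at the very end of the fingers, on their centre line; the grasp point (between the pads) lies 19 mm behind it (robot.tcp_to_grasp is the distance from the TCP to the grasp point, in m); x points along the fingers, y is the direction in which the jaws open and shut, and the axes are right-handed (so a half turn about x gives the same grasp; the last joint's range is limited). The gripper opens to 92 mm and grips with 3 to 60 N. Pads are 19 mm wide; open, the fingers measure 130 mm over their backs; the gripper's body (75 mm by 190 mm) begins 47 mm behind the grasp point.
Start: joints at [-1.474, 0.342, 1.524, -0, 1.275, -0.146], TCP at [0.126, -0.51, 0.227] pointing down, gripper open.
Joint ranges: [-2.53, 2.53], [-0.77, 2.02], [0.04, 2.7], [-1, 4.14], [0.28, 2.66], [-3.11, 3.11]. Speed limits (rad/s): [2.57, 2.57, 3.14, 3.14, 3.14, 3.14].

### API

Orientations are given as [roll, pitch, yaw] about the fixed x, y, z axes, in that order (R = Rz(yaw) Ry(pitch) Rx(roll)).
In Python, from cell import robot gives the robot as it stands.
- The arm moves only by the tool move_arm, never from a script. Its argument "increments" is a list of rows, each a list of 4 numbers: the shift along the tool's x, y, z normalised to -1 to 1, where 1 is 40 cm, then the turn about the tool's x normalised to -1 to 1, where 1 is 60 degrees. In form: [[dx, dy, dz, twist], ...]. A call has 1 to 5 rows; each row is the pose to reach, as a shift and turn from the pose commanded when the call began, along the tool's axes at that moment; what a row does not reach only later rows make up. A row lasts 1/8 s, in which the tool goes at most 62.5 mm and 10.7 degrees, less where a joint would pass 70% of its speed; a pose out of reach is approached as far as the arm can. A call with a number of a shift or a turn outside -1 to 1 is refused whole. A call with a gripper value outside its range is refused whole. "gripper" is the closure, from 0 (fully open) to 1 (shut), set as the call begins (left out, the last holds). The fingers move at their own pace and stop on an object; "squeeze" is the grip in N (left out, the last holds). Time passes only in rows, so rows that repeat a pose let the fingers close. It gives the time, the measured TCP pose, the force and the opening at its end, in the units of the state.
- robot.observe(): the state, without advancing time (a new reading comes with each control period).
- robot.read_camera(name): name is "side" or "top" or "wrist"; returns the picture (480x640x3 uint8, red, green, blue); there is no depth.
- robot.camera_params(name): a dict with "fx", "fy", "cx", "cy" (pixels), "R" (3x3) and "t" (3): a world point X has camera coordinates R X + t; the wrist camera has in their place "tool_from_camera" (4x4, takes a point from camera to tool coordinates, whose origin is the TCP and whose axes are the tool frame's). Camera axes: x right, y down, z forward; pixel columns grow to the right and rows downward; lengths in m; the calibration is good to about 2 mm. A picture is of the moment at which its call begins: read the wrist's pose just before it. camera_params takes no time and is no camera call.
- robot.hand_in(): hands the job in, once; it reports no verdict.
The state is a dict: "time": time; "qpos": joint angles; "qvel": joint speeds; "joint_efforts": joint torques, N m; "tool_pos": TCP position; "tool_rot": TCP orientation; "contact_force": force on the tool from outside, world axes, zero at the start; "torque": the same for the moment, N m; "opening": finger opening in m.
Only numpy, scipy, OpenCV 4.12 (cv2) and the standard library are available. Lean on these libraries where they do the work, as an engineer would, in place of code of your own. Each camera call takes 0.05 s, during which the arm holds its last target.

### The job

Change the dishwasher's feed from hot to cold at the two quarter-turn valves under the sink. First push the red lever clockwise until its valve is fully shut (lever square across its pipe); only then push the blue lever counter-clockwise until its valve is fully open (lever in line with its pipe), so that the two are never open together. Do not lift or shift the jug, brush, tubs or rack.

Things in the scene. Friction and masses are not known exactly. Their poses are not given: they have to be found in the camera images.
- red_valve: the fixed red valve: brass ball valve on a horizontal 22 mm copper pipe 180 mm long. Origin on the cabinet floor straight below the lever's pivot; the pivot axis is the body's z (vertical). The pipe runs along the body's y, its top 71 mm above the floor; brass bonnet under the pivot 22 mm across, top at 94 mm. Hot feed, starts open or partly open. The two valves may stand either way round, left or right, each at its own yaw within 0.4 rad.
- red_lever (a joint): angle of the red lever, seen from above counter-clockwise positive (it shuts clockwise). 0 = fully shut, on its stop, the lever crosswise to the pipe and pointing along the valve body's -x; 1.571 = fully open, on its other stop, the lever along the pipe and pointing along the body's -y. It stays where it is left; stiff friction 0.25 N m (about 3.5 N at the grip), no spring
- red_pad (a point): middle of the red plastic grip of the lever, 75 mm from the pivot axis, 113 mm above the floor. The grip is 75 mm long (35 to 110 mm from the axis), 16 mm wide, 18 mm high (from 104 to 122 mm above the floor), with free space beneath
- blue_valve: the fixed blue valve: brass ball valve on a horizontal 22 mm copper pipe 180 mm long. Origin on the cabinet floor straight below the lever's pivot; the pivot axis is the body's z (vertical). The pipe runs along the body's y, its top 71 mm above the floor; brass bonnet under the pivot 22 mm across, top at 94 mm. Cold feed, starts shut or nearly so. The two valves may stand either way round, left or right, each at its own yaw within 0.4 rad.
- blue_lever (a joint): angle of the blue lever, seen from above counter-clockwise positive (it shuts clockwise). 0 = fully shut, on its stop, the lever crosswise to the pipe and pointing along the valve body's -x; 1.571 = fully open, on its other stop, the lever along the pipe and pointing along the body's -y. It stays where it is left; stiff friction 0.25 N m (about 3.5 N at the grip), no spring
- blue_pad (a point): middle of the blue plastic grip of the lever, 75 mm from the pivot axis, 113 mm above the floor. The grip is 75 mm long (35 to 110 mm from the axis), 16 mm wide, 18 mm high (from 104 to 122 mm above the floor), with free space beneath
- jug: loose glass measuring jug, 100 mm across, 130 mm high, side handle towards its +y reaching 88 mm from the centre, pouring lip opposite; origin at the centre of its underside. Leave alone
- brush: loose bottle brush lying on the floor, 265 mm long along its x, bristles to +x, up to 42 mm high; origin on its underside near the middle. Leave alone
- tubs: two nested white dish tubs, 345 x 268 mm, 137 mm high, loose; origin at the centre of the underside. Leave alone
- rack: steel dish rack 320 x 220 mm, 85 mm high, with a black cutting board on edge in it at x = +112 mm, top 218 mm above the floor; loose; origin at the centre of the underside. Leave alone

How it is judged:
By the outcome, as a careful person would: the job done as asked, in the order asked, and still so for the second after the job is handed in, with the robot touching nothing.
It also fails if it takes over 61 s, if anything falls off the work surface, if the arm or the gripper's body presses on something with over 40 N, if the wrist force passes 120 N, or if a joint passes its speed limit or range.

## Working session

There is one attempt and no reset: what is moved stays moved. The work goes in short steps, Python scripts to look and compute and a tool call to move; the robot and the scene stay as the last step left them, time stands still between calls to the robot, and variables do not carry over. Pictures are saved under pics/ and viewed, and the job is handed in when it is done.

Besides the shell and the picture viewer there is one more tool, called after ">>>" in YAML: its name, and indented under it one key for each argument. move_arm: Moves the arm, as the interface text tells. Its arguments: {"type":"object","properties":{"increments":{"type":"array","items":{"type":"array","items":{"type":"number"}}},"gripper":{"type":"number"},"squeeze":{"type":"number"}},"required":["increments"]}

```bash
ls; mkdir -p pics; python3 - <<'E'
from cell import robot
import cv2,json
print(robot.observe())
for n in("top","side"):
    cv2.imwrite(f"pics/{n}0.png",robot.read_camera(n)[:,:,::-1]); print(n,robot.camera_params(n))
print(robot.camera_params("wrist"))
E
```

```text
pics
{'time': 0.0, 'qpos': array([-1.47402534e+00,  3.42757975e-01,  1.52500140e+00,  6.09084552e-06,
        1.27538098e+00, -1.45987658e-01]), 'qvel': array([-1.54895012e-03, -1.86091792e-03, -1.04387382e-03,  6.72294516e-04,
        9.55016060e-05,  8.71802153e-04]), 'joint_efforts': array([ 2.16293702e-03, -4.31240094e+01, -2.44220173e+01,  7.19896797e-02,
        5.60198107e-02, -1.26323630e-04]), 'tool_pos': array([ 0.12619139, -0.50920219,  0.22603211]), 'tool_rot': array([-1.72054713,  1.56924861,  1.6638024 ]), 'contact_force': array([ 1.27674239,  0.65749067, -0.42355744]), 'torque': array([-0.05510003,  0.01444318, -0.00971313]), 'opening': 0.09168540886762976}
top {'fx': 469.2733665321286, 'fy': 469.2733665321286, 'cx': 319.6195139326931, 'cy': 244.34806936234423, 'R': array([[-0.05316925, -0.998585  , -0.00101515],
       [-0.97491315,  0.05212884, -0.21639531],
       [ 0.21614203, -0.01051589, -0.9763053 ]]), 't': array([0.02466813, 0.62979167, 1.28970039])}
side {'fx': 525.6000716002623, 'fy': 525.6000716002623, 'cx': 325.4378500863788, 'cy': 236.6627119839654, 'R': array([[-0.93665143, -0.34976639,  0.01864338],
       [-0.21495808,  0.53198832, -0.81901248],
       [ 0.27654498, -0.77113676, -0.57347273]]), 't': array([0.58104051, 0.21405934, 1.38781194])}
{'fx': 399.5165423233492, 'fy': 399.5165423233492, 'cx': 321.9525877261076, 'cy': 240.39926608297267, 'tool_from_camera': array([[ 9.01196523e-04, -2.50568896e-01,  9.68098350e-01,
        -1.57978517e-01],
       [ 9.99999592e-01,  1.62960319e-04, -8.88714837e-04,
        -2.50401909e-04],
       [ 6.49226797e-05,  9.68098756e-01,  2.50568941e-01,
        -6.68995547e-02],
       [ 0.00000000e+00,  0.00000000e+00,  0.00000000e+00,
         1.00000000e+00]])}
```

View pics/top0.png

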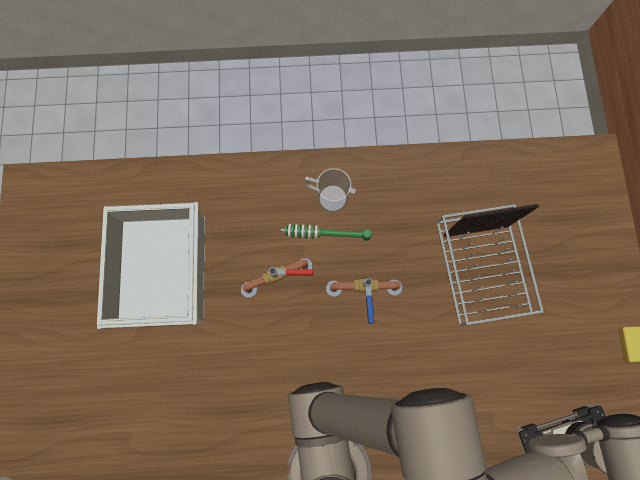

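View pics/side0.png

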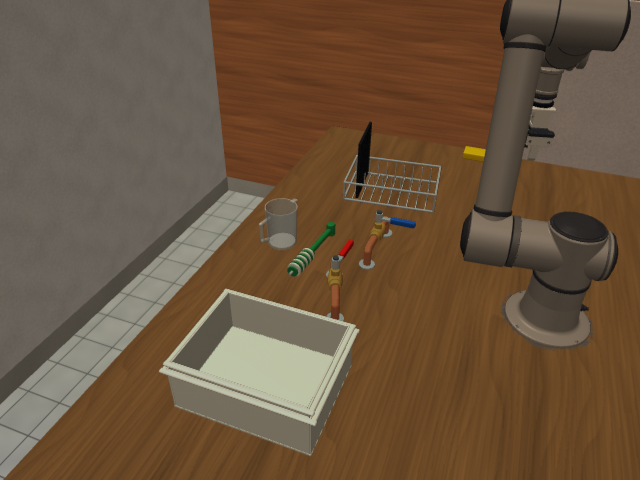

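```bash
cat > h.py <<'E'
import numpy as np,cv2
from cell import robot
def ray(n,u,v,z):
    p=robot.camera_params(n); d=np.array([(u-p['cx'])/p['fx'],(v-p['cy'])/p['fy'],1])
    C=-p['R'].T@p['t']; w=p['R'].T@d; return C+w*(z-C[2])/w[2]
def pix(n,X):
    p=robot.camera_params(n); c=p['R']@np.array(X)+p['t']; return p['fx']*c[0]/c[2]+p['cx'],p['fy']*c[1]/c[2]+p['cy']
def big(m):
    k,l,s,c=cv2.connectedComponentsWithStats(m.astype(np.uint8)); i=1+np.argmax(s[1:,4]); return l==i
def measure(im,n,zt=0.115):
    h=cv2.cvtColor(im,cv2.COLOR_RGB2HSV).astype(int); H,S,V=h[...,0],h[...,1],h[...,2]
    out={}
    for nm,m in(("red",((H<4)|(H>176))&(S>200)&(V>90)),("blue",(H>105)&(H<125)&(S>150)&(V>60))):
        m=big(m); v,u=np.nonzero(m)
        P=np.array([ray(n,a,b,zt)[:2] for a,b in zip(u,v)]); c=P.mean(0); _,_,vt=np.linalg.svd(P-c); d=vt[0]; t=(P-c)@d
        out[nm]=(c,d,t.min(),t.max(),len(u),(u.mean(),v.mean()))
    return out
E
python3 - <<'E'
from h import *
for n in("top","side"):
    im=cv2.imread(f"pics/{n}0.png")[:,:,::-1].copy()
    for k,v in measure(im,n).items(): print(n,k,v)
    c=(im[200:340,220:430] if n=="top" else im[190:330,290:440])
    cv2.imwrite(f"pics/{n}c.png",cv2.resize(c,None,fx=3.8,fy=3.8,interpolation=cv2.INTER_CUBIC)[:,:,::-1])
E
```

```text
top red (array([0.5409304 , 0.08030336]), array([1., 0.]), np.float64(0.0), np.float64(0.0), 1, (np.float64(289.0), np.float64(274.0)))
top blue (array([ 0.43207419, -0.13503757]), array([-0.99984719, -0.01748117]), np.float64(-0.03701125243376425), np.float64(0.03373622902758641), 106, (np.float64(369.9433962264151), np.float64(309.52830188679246)))
side red (array([0.54458832, 0.05068665]), array([0.05372046, 0.99855601]), np.float64(-0.03943458841387355), np.float64(0.03548221034072868), 89, (np.float64(345.70786516853934), np.float64(247.62921348314606)))
side blue (array([ 0.43073794, -0.13114565]), array([-0.99992157,  0.01252452]), np.float64(-0.03680182159265488), np.float64(0.036458421387707274), 153, (np.float64(402.3529411764706), np.float64(222.19607843137254)))
```

View pics/topc.png

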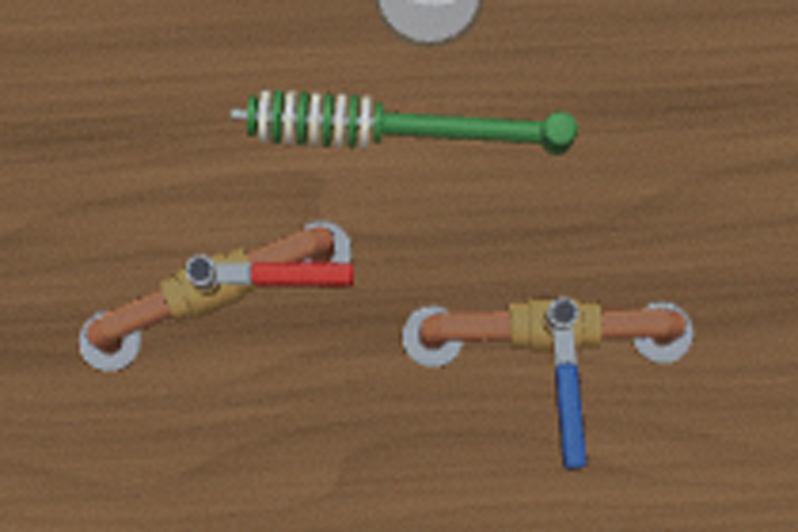

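View pics/sidec.png

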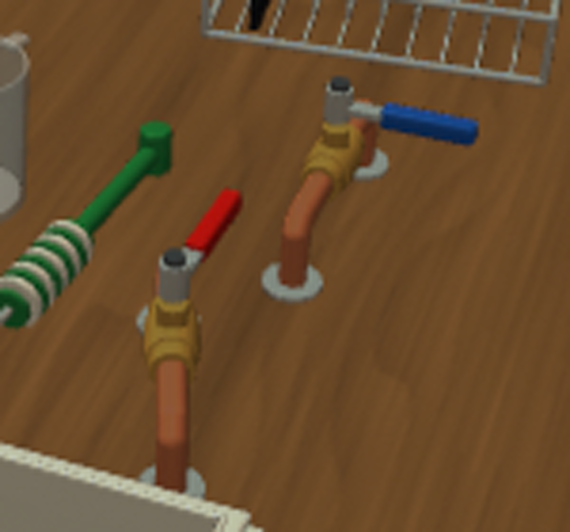

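```bash
sed -i 's/((H<4)|(H>176))&(S>200)&(V>90)/((H<5)|(H>174))\&(S>190)\&(V>120)/' h.py; python3 - <<'E'
from h import *
for n in("top","side"):
    im=cv2.imread(f"pics/{n}0.png")[:,:,::-1].copy()
    if n=="top": print(cv2.cvtColor(im[271:273,290:310],cv2.COLOR_RGB2HSV)[0,::5])
    for k,v in measure(im,n).items(): print(n,k,v)
f=lambda a,b,z:ray("top",220+a/3.8,200+b/3.8,z)
for nm,a,b in(("red",(140,312),(290,252)),("blue",(470,326),(640,323))):
    A=f(*a,.065);B=f(*b,.065);d=A-B;print(nm,A,B,"yaw",np.arctan2(-d[0],d[1]))
print("caps z.13",f(199,268,.13),f(564,312,.13))
# foot flanges on the floor
print(f(110,343,0),f(327,246,0),f(433,337,0),f(663,333,0))
E
```

```text
[[  1 168 184]
 [  2 170 187]
 [  1 172 185]
 [  1 169 186]]
top red (array([0.53799049, 0.02525278]), array([-0.05332769, -0.99857707]), np.float64(-0.0027563331224207854), np.float64(0.002756329107006052), 3, (np.float64(309.0), np.float64(274.0)))
top blue (array([ 0.43207419, -0.13503757]), array([-0.99984719, -0.01748117]), np.float64(-0.03701125243376425), np.float64(0.03373622902758641), 106, (np.float64(369.9433962264151), np.float64(309.52830188679246)))
side red (array([0.54563944, 0.04933351]), array([0.05927196, 0.99824187]), np.float64(-0.0393414581170886), np.float64(0.036751309271589455), 84, (np.float64(345.5), np.float64(247.27380952380952)))
side blue (array([ 0.43073794, -0.13114565]), array([-0.99992157,  0.01252452]), np.float64(-0.03680182159265488), np.float64(0.036458421387707274), 153, (np.float64(402.3529411764706), np.float64(222.19607843137254)))
red [0.53045852 0.17577877 0.065     ] [0.5700852  0.06135898 0.065     ] yaw 0.33339909333427153
blue [ 0.50671111 -0.07097691  0.065     ] [ 0.50217321 -0.19838077  0.065     ] yaw -0.035603169363557036
caps z.13 [0.55052428 0.12437101 0.13      ] [ 0.50484265 -0.13491399  0.13      ]
[0.51670664 0.20820703 0.        ] [0.58475277 0.03455539 0.        ] [ 0.50791479 -0.04514468  0.        ] [ 0.50143441 -0.2256998   0.        ]
```

```bash
cat >> h.py <<'E'
from scipy.spatial.transform import Rotation as Ro
def pose():
    o=robot.observe(); return np.array(o['tool_pos']),Ro.from_euler('xyz',o['tool_rot']).as_matrix(),o
def yaw(R): return np.arctan2(R[1,1],R[0,1])   # heading of tool y
def plan(targets,p=None,R=None):
    p0,R0,_=pose(); p=p0 if p is None else p; R=R0 if R is None else R
    for P,y in targets:
        d=R.T@(np.array(P)-p)/0.4
        tw=-(y-yaw(R)); tw=(tw+np.pi)%(2*np.pi)-np.pi
        print(np.round(np.r_[d,np.degrees(tw)/60],3).tolist())
E
python3 - <<'E'
from h import *
p,R,o=pose(); print(p,"\n",R.round(3),yaw(R))
im=cv2.imread("pics/top0.png")[:,:,::-1].copy()
h=cv2.cvtColor(im,cv2.COLOR_RGB2HSV).astype(int)
m=big(((h[...,0]<4)|(h[...,0]>176))&(h[...,1]>155)&(h[...,2]>120));v,u=np.nonzero(m)
P=np.array([ray("top",a,b,.118)[:2] for a,b in zip(u,v)]);c=P.mean(0);d=np.linalg.svd(P-c)[2][0];t=(P-c)@d
print(c,d,t.min(),t.max(),len(u))
plan([([.126,-.51,.35],yaw(R)),([.40,-.32,.35],-1.65+.6),([.62,.04,.30],-1.65)])
E
```

```text
[ 0.12621432 -0.50924822  0.22611392] 
 [[-0.     0.24  -0.971]
 [ 0.001 -0.971 -0.24 ]
 [-1.    -0.001 -0.   ]] -1.3279811753727135
[0.54557362 0.05348969] [-0.07347612 -0.99729698] -0.03483750621204205 0.0369804976246672 149
[-0.31, 0.001, 0.001, 0.0]
[-0.309, -0.295, -0.778, -0.265]
[-0.183, -1.036, -1.528, 0.308]
```

>>> move_arm:
  increments:
    - [-0.15, 0, 0, 0]
    - [-0.31, 0, 0, 0]
    - [-0.31, 0, 0, 0]
  gripper: 1

```text
time: 0.48
tool_pos: [0.1265, -0.5111, 0.3556]
tool_rot: [1.43, 1.561, -1.469]
contact_force: [0.3, -0.5, 0.3]
opening: 0.0662
```

>>> move_arm:
  increments:
    - [0, -0.06, -0.14, 0]
    - [0, -0.12, -0.28, 0]
    - [0, -0.18, -0.43, 0]
    - [0, -0.25, -0.58, 0]
    - [0, -0.3, -0.75, 0]

```text
time: 1.1
tool_pos: [0.3774, -0.3264, 0.3499]
tool_rot: [-0.993, 1.569, 2.391]
contact_force: [0.2, -0.8, 0.9]
opening: 0.0163
```

```bash
python3 - <<'E'
from h import *
p,R,o=pose(); print(p,yaw(R),o['qpos'].round(2),o['time'],o['opening'])
plan([([.61,.045,.30],-1.64)])
E
```

```text
[ 0.37743918 -0.32643622  0.34989327] -1.3282389357187758 [-0.87  0.23  1.35 -0.    1.57  0.46] 1.1 0.01625967381176093
[0.125, -0.762, -0.788, 0.298]
```

>>> move_arm:
  increments:
    - [0, -0.1, -0.11, 0]
    - [0, -0.2, -0.22, 0]
    - [0, -0.3, -0.33, 0]
    - [0, -0.4, -0.44, 0]
    - [0, -0.4, -0.44, 0]

```text
time: 1.72
tool_pos: [0.5099, -0.1271, 0.3492]
tool_rot: [-0.949, 1.568, 2.441]
contact_force: [0.1, -0.8, 0.3]
opening: 0.0006
```

```bash
python3 - <<'E'
from h import *
p,R,o=pose(); print(p,yaw(R),o['qpos'].round(2),o['time'],o['opening'])
plan([([.605,.045,.30],-1.64)])
E
```

```text
[ 0.50993461 -0.12707966  0.34919804] -1.322024044850985 [-0.39  0.28  1.28  0.    1.59  0.93] 1.725 0.0006354708898563416
[0.123, -0.358, -0.336, 0.304]
```

>>> move_arm:
  increments:
    - [0.02, -0.1, -0.1, 0.1]
    - [0.05, -0.2, -0.2, 0.2]
    - [0.08, -0.3, -0.3, 0.3]
    - [0.12, -0.36, -0.336, 0.304]
    - [0.12, -0.36, -0.336, 0.304]

```text
time: 2.35
tool_pos: [0.6039, 0.0421, 0.3]
tool_rot: [0.071, 1.566, 3.139]
contact_force: [-0.2, -0.2, 0.8]
opening: 0.0006
```

```bash
python3 - <<'E'
from h import *
p,R,o=pose(); print(p,yaw(R),o['qpos'].round(2),o['time'],o['opening'])
cv2.imwrite("pics/w1.png",robot.read_camera("wrist")[:,:,::-1])
plan([([.605,.047,.10],-1.64)])
E
```

```text
[0.60392749 0.04209138 0.29995142] -1.6442910305587088 [-0.06  0.46  1.14 -0.    1.54  1.59] 2.35 0.0005887238205984371
[0.503, -0.016, -0.003, -0.005]
```

View pics/w1.png

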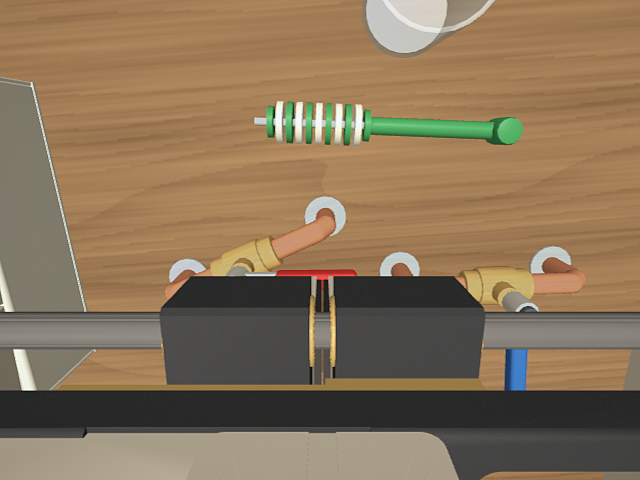

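```bash
python3 - <<'E'
from h import *
p,R,o=pose()
for n in("side","top"):
    a=robot.read_camera(n); u,v=map(int,pix(n,p)); print(u,v)
    c=a[max(0,v-90):v+60,u-100:u+100]
    cv2.imwrite(f"pics/{n}1.png",cv2.resize(c,None,fx=4,fy=4,interpolation=cv2.INTER_CUBIC)[:,:,::-1])
E
```

```text
327 181
299 235
```

View pics/side1.png

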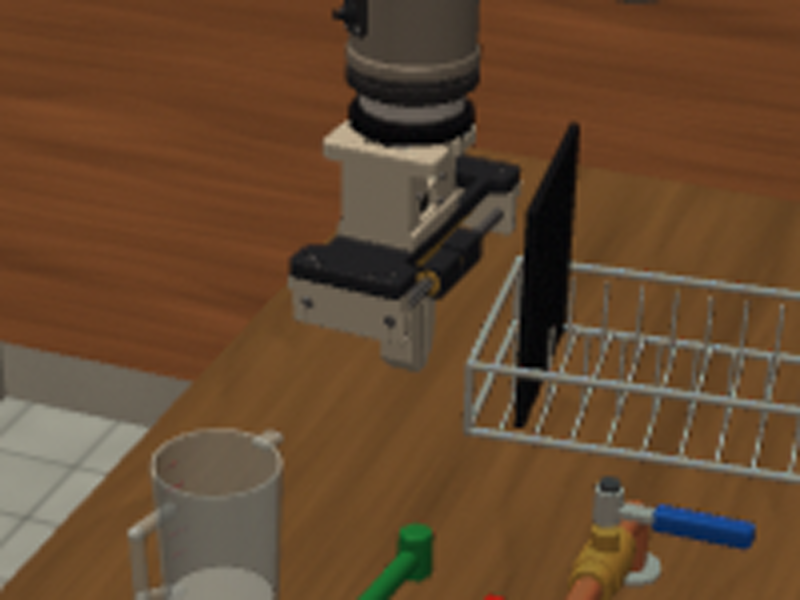

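View pics/top1.png

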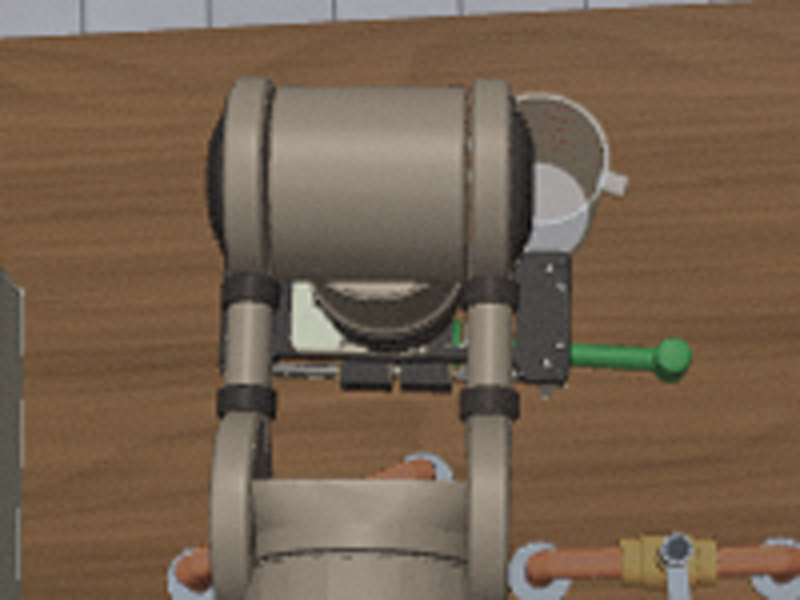

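>>> move_arm:
  increments:
    - [0.13, -0.005, 0, 0]
    - [0.27, -0.01, 0, 0]
    - [0.4, -0.01, 0, 0]
    - [0.5, -0.01, 0, 0]
    - [0.508, -0.01, 0, 0]

```text
time: 3.12
tool_pos: [0.6033, 0.0438, 0.0975]
tool_rot: [0.088, 1.566, -3.131]
contact_force: [0.0, -0.3, 0.2]
opening: 0.0004
```

```bash
python3 - <<'E'
from h import *
p,R,o=pose(); print(p,yaw(R),o['contact_force'],o['time'])
piv=np.array([.551,.125])
# finger centre sits at r=.078 along lever, offset back by w (toward CCW side)
def tgt(a,w=.0178,r=.078,z=.097):
    d=np.array([np.cos(a),np.sin(a)]); n=np.array([-d[1],d[0]])
    return ([*(piv+r*d+w*n),z],a)
np.set_printoptions(suppress=True)
plan([tgt(-1.64+x) for x in(.25,.1,0,-.15,-.3,-.45,-.6)])
print(tgt(-1.64),tgt(-2.78))
E
```

```text
[0.60325009 0.04382799 0.09752033] -1.6482552006835889 [ 0.02580104 -0.30716274  0.17578527] 3.125
[0.002, -0.015, 0.053, -0.247]
[0.002, -0.003, 0.081, -0.103]
[0.002, 0.002, 0.1, -0.008]
[0.002, 0.007, 0.129, 0.135]
[0.002, 0.007, 0.159, 0.279]
[0.002, 0.003, 0.189, 0.422]
[0.002, -0.006, 0.218, 0.565]
([np.float64(0.5633638145924645), np.float64(0.045955859871062155), 0.097], -1.64) ([np.float64(0.4843409076289428), np.float64(0.0807574254335617), 0.097], -2.78)
```

>>> move_arm:
  increments:
    - [0.002, 0, 0.05, 0]
    - [0.002, 0.002, 0.1, 0]
    - [0.002, 0.007, 0.129, 0.135]
    - [0.002, 0.007, 0.159, 0.279]
    - [0.002, 0.003, 0.189, 0.422]

```text
time: 3.75
tool_pos: [0.5319, 0.0481, 0.1019]
tool_rot: [-2.874, 1.563, -0.255]
contact_force: [2.2, -3.7, -0.4]
opening: 0.0004
```

```bash
sed -i 's/(S>190)/(S>155)/;s/(H<5)|(H>174)/(H<4)|(H>176)/' h.py; cat >> h.py <<'E'
piv=np.array([.551,.125])
def tgt(a,w=.0178,r=.078,z=.097,piv=piv):
    d=np.array([np.cos(a),np.sin(a)]); n=np.array([-d[1],d[0]])
    return ([*(piv+r*d+w*n),z],a)
E
python3 - <<'E'
from h import *
p,R,o=pose(); print(p,yaw(R),o['contact_force'],o['time'])
im=robot.read_camera("side")
for k,v in measure(im,"side",.113).items(): print(k,v)
cv2.imwrite("pics/s2.png",cv2.resize(im[150:300,250:450],None,fx=4,fy=4)[:,:,::-1])
plan([tgt(a) for a in(-2.24,-2.39,-2.54,-2.69,-2.78)])
E
```

```text
[0.53185301 0.04806697 0.10194945] -2.0941285759391786 [ 2.23921557 -3.66002175 -0.41996366] 3.75
red (array([0.51830485, 0.05499223]), array([0.43893472, 0.89851896]), np.float64(-0.03895831988384144), np.float64(0.037407071247043934), 96, (np.float64(354.34375), np.float64(251.21875)))
blue (array([ 0.43126856, -0.13419925]), array([-0.99992157,  0.01252452]), np.float64(-0.03688888970888851), np.float64(0.03654467706565199), 153, (np.float64(402.3529411764706), np.float64(222.19607843137254)))
[0.012, 0.008, 0.035, 0.134]
[0.012, 0.009, 0.065, 0.277]
[0.011, 0.004, 0.094, 0.42]
[0.011, -0.004, 0.123, 0.564]
[0.011, -0.011, 0.14, 0.65]
```

View pics/s2.png

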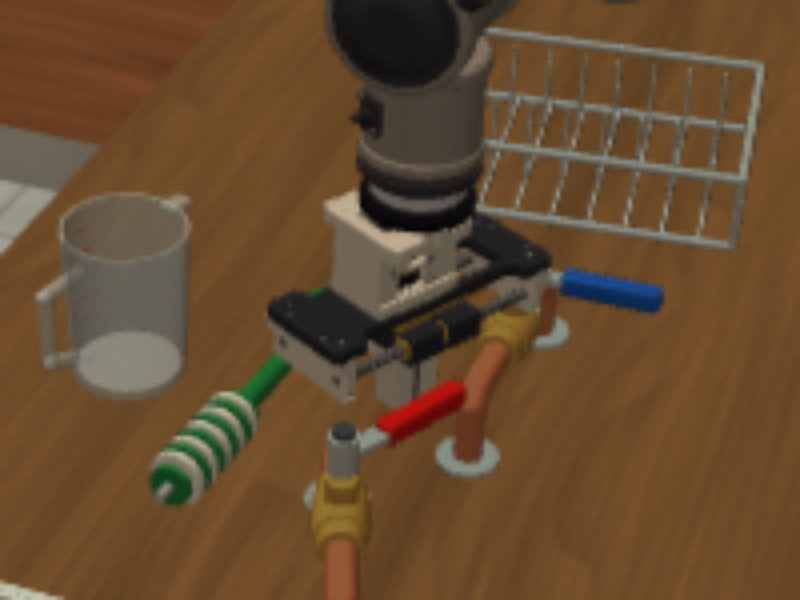

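>>> move_arm:
  increments:
    - [0.012, 0.008, 0.035, 0.134]
    - [0.012, 0.009, 0.065, 0.277]
    - [0.012, 0.004, 0.094, 0.42]
    - [0.012, -0.004, 0.123, 0.564]

```text
time: 4.3
tool_pos: [0.4897, 0.0743, 0.0965]
tool_rot: [-2.28, 1.565, -0.25]
contact_force: [3.4, -2.9, -1.4]
opening: 0.0
```

```bash
python3 - <<'E'
from h import *
p,R,o=pose(); print(p,yaw(R),o['contact_force'],o['time'])
im=robot.read_camera("side")
v=measure(im,"side",.113)["red"]; print(v,np.arctan2(*(-v[1]*np.sign(v[1][1]))[::-1]))
cv2.imwrite("pics/s3.png",cv2.resize(im[150:300,250:450],None,fx=4,fy=4)[:,:,::-1])
plan([tgt(a) for a in(-2.69,-2.78,-2.81)])
E
```

```text
[0.48965057 0.07434021 0.09645136] -2.682290608412296 [ 3.38250557 -2.86401601 -1.43720163] 4.3
(array([0.48616746, 0.08723769]), array([-0.89837456, -0.43923018]), np.float64(-0.03570072546257532), np.float64(0.03775101601399556), 109, (np.float64(362.20183486238534), np.float64(260.64220183486236))) -2.6868510649626116
[-0.002, 0.001, -0.001, 0.002]
[-0.002, 0.004, 0.017, 0.088]
[-0.002, 0.005, 0.023, 0.116]
```

View pics/s3.png

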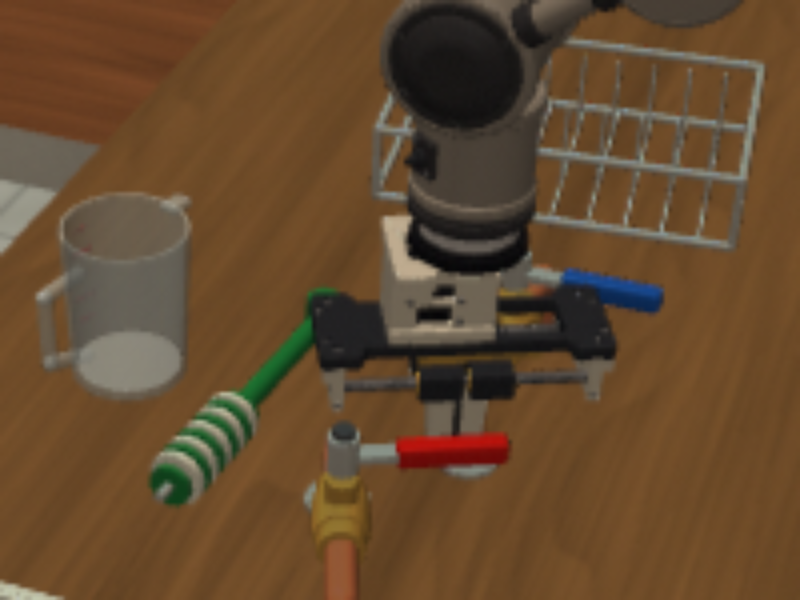

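>>> move_arm:
  increments:
    - [-0.002, 0.002, 0.01, 0.045]
    - [-0.002, 0.004, 0.017, 0.085]
    - [-0.002, 0.004, 0.017, 0.085]

```text
time: 4.72
tool_pos: [0.4851, 0.0803, 0.0965]
tool_rot: [-2.055, 1.566, -0.107]
contact_force: [2.3, -3.8, 2.4]
opening: 0.0006
```

>>> move_arm:
  increments:
    - [0, 0, 0.005, 0.0]
    - [0, 0, 0.008, 0.0]

```text
time: 4.97
tool_pos: [0.4848, 0.0809, 0.0965]
tool_rot: [-2.606, 1.563, -0.658]
contact_force: [6.1, -20.3, 3.7]
opening: 0.0004
```

>>> move_arm:
  increments:
    - [0, 0, -0.04, 0]
    - [0, 0, -0.08, 0]
    - [-0.14, 0, -0.08, 0]
    - [-0.28, 0, -0.08, 0]
    - [-0.42, 0, -0.08, 0]

```text
time: 5.6
tool_pos: [0.4932, 0.0538, 0.2644]
tool_rot: [0.67, 1.57, 2.615]
contact_force: [1.7, -0.2, -0.2]
opening: 0.0001
```

```bash
python3 - <<'E'
from h import *
p,R,o=pose(); print(p,yaw(R),o['contact_force'],o['time'],o['qpos'].round(2))
im=robot.read_camera("side")
for k,v in measure(im,"side",.113).items():
  print(k,v,np.arctan2(*(-v[1]*np.sign(v[1][0]))[::-1]))
cv2.imwrite("pics/s4.png",cv2.resize(im[150:300,250:450],None,fx=4,fy=4)[:,:,::-1])
im=robot.read_camera("top")
cv2.imwrite("pics/t4.png",cv2.resize(im[200:340,220:430],None,fx=3.8,fy=3.8,interpolation=cv2.INTER_CUBIC)[:,:,::-1])
E
```

```text
[0.49324515 0.0538218  0.26438951] -2.767125692855632 [ 1.70218201 -0.17208519 -0.24938637] 5.6 [-0.05  0.26  1.53  0.    1.35  2.72]
red (array([0.48215675, 0.09427502]), array([-0.92714027, -0.37471445]), np.float64(-0.03673459879411085), np.float64(0.03707663369127005), 111, (np.float64(362.8738738738739), np.float64(262.5045045045045))) -2.757503885068908
blue (array([ 0.43126856, -0.13419925]), array([-0.99992157,  0.01252452]), np.float64(-0.03688888970888851), np.float64(0.03654467706565199), 153, (np.float64(402.3529411764706), np.float64(222.19607843137254))) 3.129067807993123
```

View pics/s4.png

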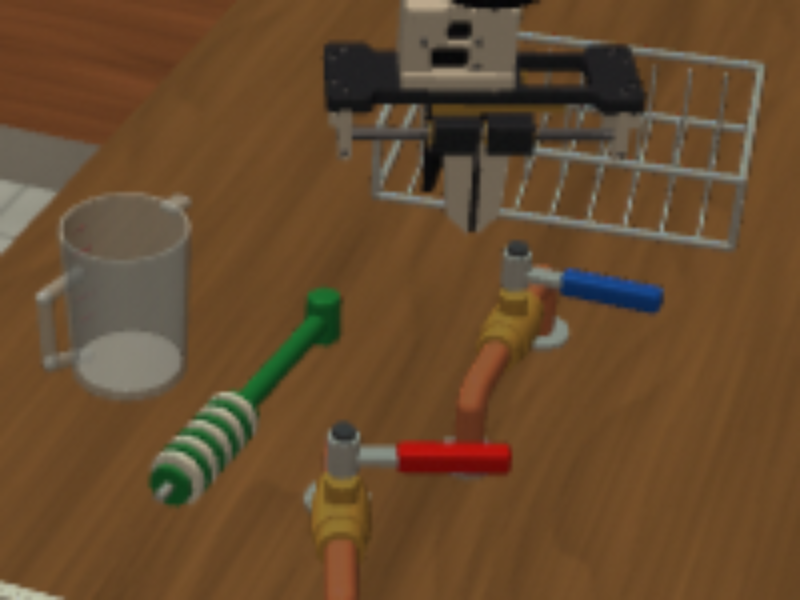

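View pics/t4.png

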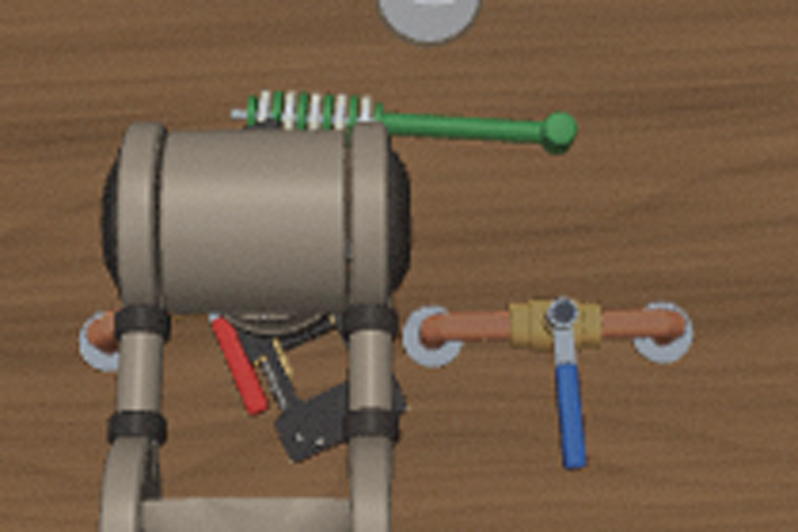

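```bash
python3 - <<'E'
from h import *
b=np.array([.505,-.135])
T=tgt(-3.16,w=-.05,z=.25,piv=b); print(T); plan([T])
E
```

```text
([np.float64(0.42793352935921003), np.float64(-0.0835727785800919), 0.25], -3.16)
[0.045, 0.285, -0.257, 0.375]
```

>>> move_arm:
  increments:
    - [0, 0.09, -0.08, 0.12]
    - [0, 0.18, -0.16, 0.25]
    - [0, 0.27, -0.24, 0.37]
    - [0.04, 0.285, -0.257, 0.375]
    - [0.04, 0.285, -0.257, 0.375]

```text
time: 6.32
tool_pos: [0.4239, -0.0836, 0.2455]
tool_rot: [1.113, 1.567, 2.664]
contact_force: [-0.4, 0.6, 0.4]
opening: 0.0005
```

```bash
python3 - <<'E'
from h import *
p,R,o=pose(); print(p,yaw(R),o['contact_force'],o['time'],o['qpos'].round(2))
b=np.array([.505,-.135])
plan([tgt(-3.16,w=-.045,z=.097,piv=b),tgt(-3.16,w=-.0178,z=.097,piv=b)])
E
```

```text
[ 0.42386628 -0.08363121  0.24552507] 3.1212373759458183 [-0.42818084  0.63665679  0.44541496] 6.325 [-0.37  0.16  1.72  0.    1.27  2.79]
[0.371, -0.011, -0.013, -0.002]
[0.371, -0.011, -0.081, -0.002]
```

>>> move_arm:
  increments:
    - [0.12, -0.005, 0, 0]
    - [0.24, -0.011, -0.013, 0]
    - [0.35, -0.011, -0.013, 0]
    - [0.371, -0.011, -0.013, 0]
    - [0.371, -0.011, -0.05, 0]

```text
time: 6.95
tool_pos: [0.4296, -0.103, 0.0989]
tool_rot: [-0.151, 1.571, 1.403]
contact_force: [-0.2, 0.2, 0.0]
opening: 0.0003
```

```bash
python3 - <<'E'
from h import *
p,R,o=pose(); print(p,yaw(R),o['contact_force'],o['time'],o['qpos'].round(2))
b=np.array([.505,-.135])
plan([tgt(a,w=-.0178,z=.097,piv=b) for a in(-3.14,-3.0,-2.85,-2.7,-2.55,-2.4)])
E
```

```text
[ 0.42957416 -0.1029939   0.09889922] 3.125227879105425 [-0.19456182  0.2126179   0.02979955] 6.95 [-0.41  0.35  1.92  0.    0.87  2.75]
[0.005, 0.006, -0.036, -0.017]
[0.005, 0.01, -0.064, -0.151]
[0.005, 0.009, -0.094, -0.294]
[0.005, 0.005, -0.123, -0.437]
[0.005, -0.004, -0.152, -0.581]
[0.005, -0.018, -0.179, -0.724]
```

>>> move_arm:
  increments:
    - [0.005, 0.006, -0.036, -0.017]
    - [0.005, 0.01, -0.064, -0.151]
    - [0.005, 0.009, -0.094, -0.294]
    - [0.005, 0.005, -0.123, -0.437]
    - [0.005, -0.004, -0.152, -0.581]

```text
time: 7.58
tool_pos: [0.4303, -0.1646, 0.0984]
tool_rot: [-2.181, 1.568, -0.016]
contact_force: [0.2, 5.8, 0.7]
opening: 0.0007
```

```bash
python3 - <<'E'
from h import *
p,R,o=pose(); print(p,yaw(R),o['contact_force'],o['time'],o['qpos'].round(2))
b=np.array([.505,-.135])
im=robot.read_camera("top")
v=measure(im,"top",.118)["blue"]; print(v)
cv2.imwrite("pics/t5.png",cv2.resize(im[200:340,220:430],None,fx=3.8,fy=3.8,interpolation=cv2.INTER_CUBIC)[:,:,::-1])
plan([tgt(a,w=-.0178,z=.097,piv=b) for a in(-2.5,-2.4,-2.25,-2.1,-1.95,-1.8)])
E
```

```text
[ 0.43028423 -0.16461136  0.09836704] -2.5470275355531675 [0.22542323 5.7674945  0.71186362] 7.575 [-0.53  0.38  1.87  0.    0.88  2.01]Traceback (most recent call last):
  File "<stdin>", line 5, in <module>
  File "h.py", line 14, in measure
    m=big(m); v,u=np.nonzero(m)
  File "h.py", line 9, in big
    k,l,s,c=cv2.connectedComponentsWithStats(m.astype(np.uint8)); i=1+np.argmax(s[1:,4]); return l==i
                                                                      ~~~~~~~~~^^^^^^^^^
    return _wrapfunc(a, 'argmax', axis=axis, out=out, **kwds)
    return bound(*args, **kwds)
ValueError: attempt to get argmax of an empty sequence
```

Red is hidden from the top camera there, so I'll use the side camera.

```bash
python3 - <<'E'
from h import *
b=np.array([.505,-.135])
im=robot.read_camera("side")
for k,v in measure(im,"side",.113).items(): print(k,v)
cv2.imwrite("pics/s5.png",cv2.resize(im[150:300,280:480],None,fx=4,fy=4)[:,:,::-1])
plan([tgt(a,w=-.0178,z=.097,piv=b) for a in(-2.5,-2.4,-2.25,-2.1,-1.95,-1.8)])
E
```

```text
red (array([0.48215675, 0.09427502]), array([-0.92714027, -0.37471445]), np.float64(-0.03673459879411085), np.float64(0.03707663369127005), 111, (np.float64(362.8738738738739), np.float64(262.5045045045045)))
blue (array([ 0.46346869, -0.16490897]), array([0.03016818, 0.99954484]), np.float64(-0.019474676227268426), np.float64(0.02141261560339566), 51, (np.float64(394.27450980392155), np.float64(214.7450980392157)))
[0.003, -0.0, -0.005, -0.049]
[0.003, 0.002, -0.025, -0.145]
[0.003, 0.002, -0.055, -0.288]
[0.003, -0.002, -0.085, -0.431]
[0.003, -0.011, -0.113, -0.574]
[0.003, -0.024, -0.14, -0.718]
```

View pics/s5.png

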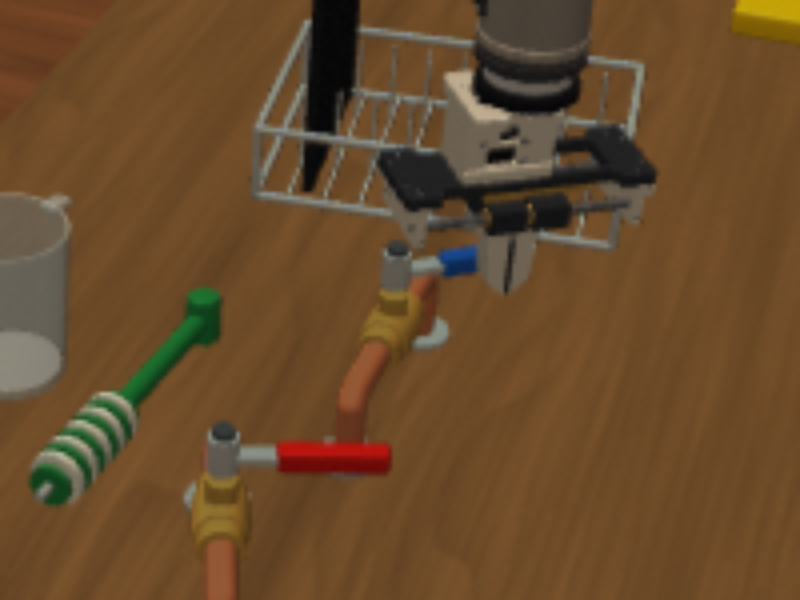

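>>> move_arm:
  increments:
    - [0.003, 0.002, -0.025, -0.145]
    - [0.003, 0.002, -0.055, -0.288]
    - [0.003, -0.002, -0.085, -0.431]
    - [0.003, -0.011, -0.113, -0.574]

```text
time: 8.18
tool_pos: [0.4579, -0.1996, 0.0963]
tool_rot: [0.949, 1.57, -2.571]
contact_force: [-2.6, 2.5, 0.8]
opening: 0.0005
```

```bash
python3 - <<'E'
from h import *
p,R,o=pose(); print(p,yaw(R),o['contact_force'],o['time'],o['qpos'].round(2))
b=np.array([.505,-.135])
for z in(.0,.1,.2): print("board",ray("top",450,235,z),ray("top",441,222,.085))
plan([tgt(a,w=-.0178,z=.097,piv=b) for a in(-1.9,-1.8,-1.7,-1.61)])
E
```

```text
[ 0.45790884 -0.19956587  0.09633552] -1.9494650005344272 [-2.64354348  2.51613923  0.81560225] 8.175 [-0.56  0.45  1.77 -0.    0.93  1.39]
board [ 0.65343241 -0.40941335  0.        ] [ 0.67399288 -0.36255783  0.085     ]
board [ 0.63072382 -0.37968971  0.1       ] [ 0.67399288 -0.36255783  0.085     ]
board [ 0.60801523 -0.34996607  0.2       ] [ 0.67399288 -0.36255783  0.085     ]
[-0.002, 0.003, -0.015, -0.047]
[-0.002, 0.006, -0.035, -0.143]
[-0.002, 0.006, -0.055, -0.238]
[-0.002, 0.005, -0.073, -0.324]
```

>>> move_arm:
  increments:
    - [-0.002, 0.003, -0.015, -0.047]
    - [-0.002, 0.006, -0.035, -0.143]
    - [-0.002, 0.006, -0.055, -0.238]
    - [-0.002, 0.005, -0.064, -0.29]

```text
time: 8.68
tool_pos: [0.4806, -0.2108, 0.0967]
tool_rot: [0.25, 1.569, -2.969]
contact_force: [-3.3, 0.3, -2.5]
opening: 0.0003
```

```bash
python3 - <<'E'
from h import *
p,R,o=pose(); print(p,yaw(R),o['contact_force'],o['time'])
b=np.array([.505,-.135])
im=robot.read_camera("side")
v=measure(im,"side",.113)["blue"];print(v)
cv2.imwrite("pics/s6.png",cv2.resize(im[150:300,280:480],None,fx=4,fy=4)[:,:,::-1])
plan([tgt(a,w=-.0178,z=.097,piv=b) for a in(-1.7,-1.65,-1.61,-1.58)])
E
```

```text
[ 0.48061572 -0.2107861   0.09669611] -1.6480366274667624 [-3.26214098  0.34605816 -2.53538141] 8.675
(array([ 0.50126871, -0.18656476]), array([-0.02877806,  0.99958583]), np.float64(-0.014122843438156027), np.float64(0.013026341756076327), 25, (np.float64(384.0), np.float64(208.68)))
[-0.001, -0.001, 0.009, 0.051]
[-0.001, 0.001, -0.0, 0.004]
[-0.001, 0.003, -0.008, -0.035]
[-0.001, 0.004, -0.014, -0.063]
```

View pics/s6.png

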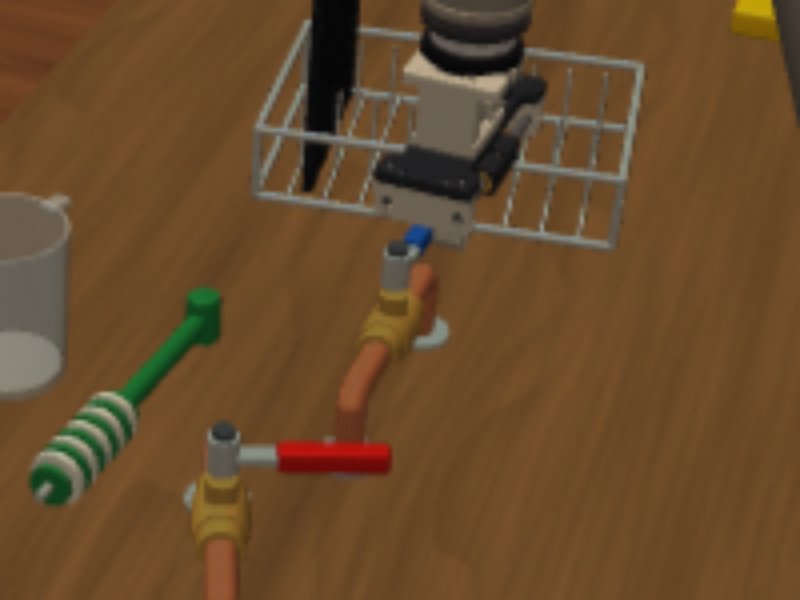

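Now nudge onto the stop.

>>> move_arm:
  increments:
    - [-0.001, 0.003, -0.006, -0.035]
    - [-0.001, 0.003, -0.008, -0.035]

```text
time: 8.98
tool_pos: [0.483, -0.2117, 0.0967]
tool_rot: [-0.186, 1.568, 2.915]
contact_force: [-9.4, 0.9, 2.4]
opening: 0.0004
```

>>> move_arm:
  increments:
    - [0, 0, -0.005, 0]
    - [0, 0, -0.007, 0]

```text
time: 9.22
tool_pos: [0.4831, -0.2117, 0.0966]
tool_rot: [-0.126, 1.562, 2.975]
contact_force: [-20.6, -0.5, 9.5]
opening: 0.0005
```

On the stop (21 N, no motion). Back off, lift and check.

>>> move_arm:
  increments:
    - [0, 0, 0.04, 0]
    - [0, 0, 0.08, 0]
    - [-0.14, 0, 0.08, 0]
    - [-0.28, 0, 0.08, 0]
    - [-0.42, 0, 0.08, 0]

```text
time: 9.85
tool_pos: [0.4558, -0.2112, 0.2676]
tool_rot: [2.625, 1.567, -0.558]
contact_force: [1.1, -0.9, -0.7]
opening: 0.0005
```

>>> move_arm:
  increments:
    - [0, 0, 0.1, 0]
    - [-0.1, 0, 0.2, 0]
    - [-0.2, 0, 0.2, 0]
    - [-0.2, 0, 0.2, 0]

```text
time: 10.35
tool_pos: [0.3764, -0.2088, 0.3485]
tool_rot: [2.516, 1.56, -0.667]
contact_force: [0.4, -0.6, -0.6]
opening: 0.0004
```

```bash
python3 - <<'E'
from h import *
p,R,o=pose(); print(p,yaw(R),o['contact_force'],o['time'])
im=robot.read_camera("side")
for k,v in measure(im,"side",.113).items(): print(k,v,np.arctan2(v[1][1],v[1][0]))
cv2.imwrite("pics/s7.png",cv2.resize(im[150:300,280:480],None,fx=4,fy=4)[:,:,::-1])
im=robot.read_camera("top"); cv2.imwrite("pics/t7.png",im[:,:,::-1])
cv2.imwrite("pics/t7c.png",cv2.resize(im[200:340,220:430],None,fx=3.8,fy=3.8,interpolation=cv2.INTER_CUBIC)[:,:,::-1])
E
```

```text
[ 0.37641981 -0.20880137  0.3485145 ] -1.6124409310097534 [ 0.39644151 -0.62372645 -0.62656498] 10.35
red (array([0.48215675, 0.09427502]), array([-0.92714027, -0.37471445]), np.float64(-0.03673459879411085), np.float64(0.03707663369127005), 111, (np.float64(362.8738738738739), np.float64(262.5045045045045))) -2.757503885068908
blue (array([ 0.50157971, -0.21134966]), array([0.02019082, 0.99979614]), np.float64(-0.03821005730043385), np.float64(0.03642317682032979), 65, (np.float64(386.0), np.float64(204.75384615384615))) 1.5506041360622207
```

View pics/s7.png

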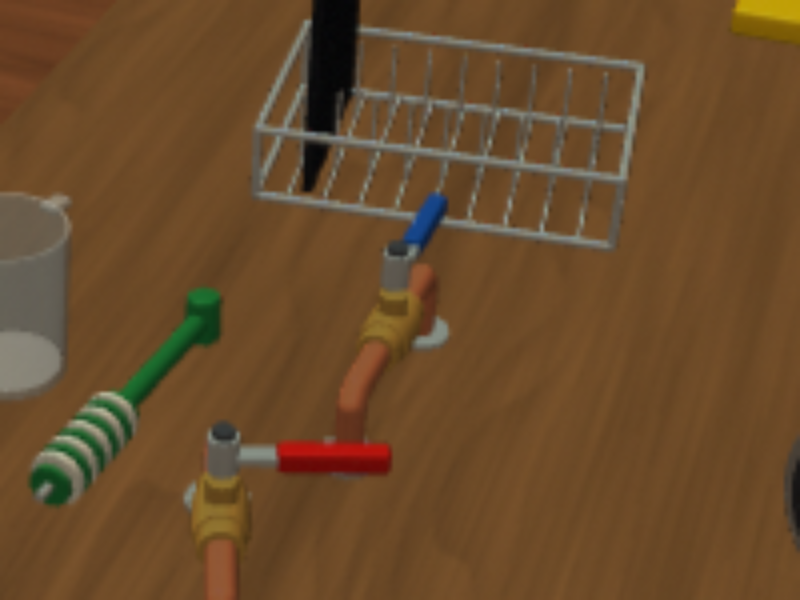

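View pics/t7c.png

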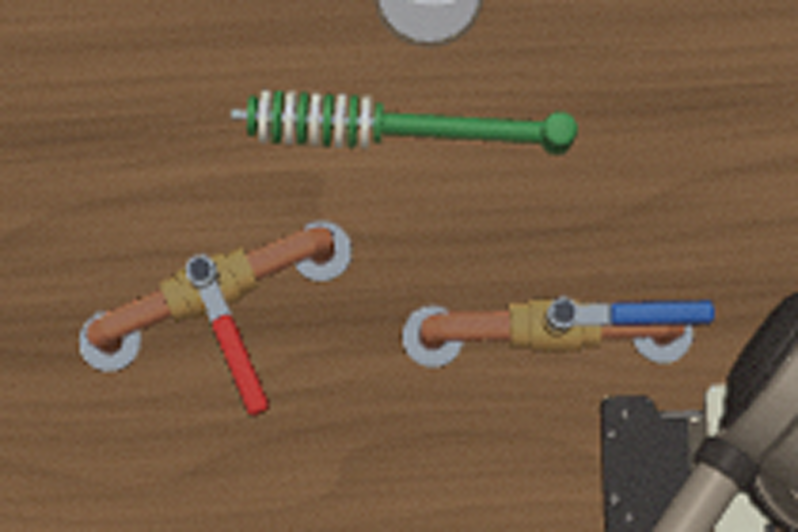

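View pics/t7.png

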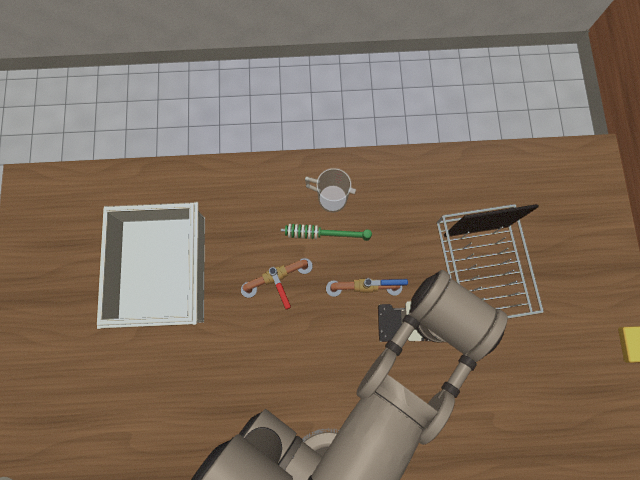

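Red is square across its pipe (pivot at 273,271, tip at about 288,307). Blue is in line with its pipe (368,282 to 408,282), and the loose items are at the same pixels as at the start.

```bash
python3 -c "
from cell import robot
print(robot.hand_in())"
```

```text
the job is handed in; nothing more can be done
None
```

The red (hot) valve is shut and the blue (cold) valve is open, done in that order. I handed the job in at about 10.4 s with the arm clear of everything.

- **Red lever:** I pushed it clockwise with closed fingers until the stop stopped it at about 21 N. After I backed off, its heading measured -2.76 rad, against about -2.77 expected for fully shut.
- **Blue lever:** I pushed it counter-clockwise, only after red was checked shut, until the stop stopped it at about 21 N. Its heading measured -1.59 rad, against about -1.61 expected for fully open.
- **Last pictures:** Red is square across its pipe and blue is in line with its pipe. The jug, brush, tubs and rack look unmoved.

The small differences in lever angle (under 0.02 rad) are within what I can measure from the cameras. One script failed mid-push because the arm hid the red lever from the top camera, so I used the side camera instead. No check failed.

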